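# Load the shaft magazine and lock its plate

## Robot

A 6-joint arm with a two-finger parallel gripper is mounted at the origin on the work surface. World frame = base frame: x ahead of the robot, y to its left, z up, the work surface at z = 0. Lengths are in m, angles in rad, forces in N, time in s.
With the tool pointing down it reaches from about 0.35 to 0.775 m from the base axis. Payload 5.5 kg.
Tool frame: the origin (TCP) lies midway between the tips of the shut fingers; the grasp point (between the pads) lies 19 mm behind it; z points along the fingers, y is the line along which they close (so a half turn about z gives the same grasp; the last joint's range is limited). The gripper opens to 85 mm and grips with 20 to 120 N. Pads are 22 mm wide; open, the fingers measure 114 mm over their backs; the gripper's body (76 mm by 85 mm) begins 54 mm behind the grasp point. The pads swing forward as they close: fully open they stand 13 mm farther back than shut.
Start: joints at [-1.471, 0.313, 0.046, 1.304, 0, 1.431], TCP at [0.137, -0.559, 0.231] pointing down, gripper open.
Joint ranges: [-2.76, 2.76], [-0.86, 1.69], [-1.03, 1.26], [-2.2, 2.34], [-1.47, 1.5], [-3.14, 3.14]. Speed limits (rad/s): [2.57, 2.57, 3.14, 3.14, 3.14, 3.14].

## Interface

Orientations are given as a unit quaternion [w, x, y, z].
In Python, from workcell import get_state, read_camera, camera_info, hand_in, recognise gives the robot as it stands.
- The arm moves only by the tool arm_command, never from a script. Its argument "moves" is one flat list of numbers, 7 for each row, row after row: the opening, from -1 (shut) to 1 (fully open), then the shift along the tool's x, y, z in mm, then the turn, a rotation vector about the tool's x, y, z in rad. A call has 1 to 8 rows; each row shifts and turns the commanded pose from where the row before left it, along the tool's axes as they then stand; what a row does not reach is not made up. A row lasts 1/8 s, in which the tool goes at most 62.5 mm and 10.7 degrees, less where a joint would pass 70% of its speed; a pose out of reach is approached as far as the arm can. A call with a gripper value outside its range is refused whole. The fingers move at their own pace and stop on an object; "newtons" is the grip in N (left out, the last holds). Time passes only in rows, so rows that do not move let the fingers close. It gives the time, the measured TCP pose, the force, the opening and the grip force at its end, in the units of the state.
- get_state(): the state, without advancing time (a new reading comes with each control period).
- read_camera(name): name is "scene" or "top"; returns (picture, depth): 384x512x3 uint8, blue, green, red; 384x512 float32, m along the optical axis (not along the pixel's ray), 0 where there is no reading.
- camera_info(name): a dict with "fovy" (degrees; the focal length in pixels is half the picture's height over the tangent of half this angle, whatever the lens; pixels are square), "cx", "cy" (the principal point, pixels), "k1" (the pictures are not rectified: a ray, as slopes to the right and down, at radius r is drawn at 1 + k1 r^2 times it, then the intrinsics apply), "eye" and "orientation" of the camera in the world. Camera axes: x right, y down, z forward; pixel columns grow to the right and rows downward; lengths in m; the calibration is good to about 2 mm. A picture is of the moment at which its call begins. camera_info takes no time and is no camera call.
- hand_in(): hands the job in; it is judged then, once.
Trained networks look in the newest picture that a camera, given by its name, has taken for a name from the list of things; names that differ only in an ending like _2 or _b are one class to them, and where a whole thing is asked for, a point or a joint stands for the part that bears it (a point fixed in the world has none). Each returns a list of dicts, best first, with "confidence" (0 to 1); they miss things now and then, are a little off and sometimes report something else, mostly with a low value. They report only what shows in the picture. A call takes as long as a camera call. They do not tell look-alikes from the thing itself.
- recognise(camera, label): "point" ([column, row] in pixels, amid what is visible of it).
The state is a dict: "clock": time; "joint_pos": joint angles; "qvel": joint speeds; "tau": joint torques, N m; "tcp_pos": TCP position; "orientation": TCP orientation; "wrist_force": force on the tool from outside, world axes, zero at the start; "ft_torque": the same for the moment, N m; "finger_gap": finger opening in m; "grip_force": force on a finger pad.
Only numpy, scipy, OpenCV 4.12 (cv2) and the standard library are available. Lean on these libraries where they do the work, as an engineer would, in place of code of your own. Each camera call takes 0.05 s, during which the arm holds its last target. There are 200 camera calls.

## Task

Take the two plain motor shafts from the white tray and drop each one end-down into its own well of the aluminium magazine, all the way to the bottom. Then turn the magazine's black lock knob clockwise (seen from above) until it clicks past its detent and the retaining plate stays across both shafts. Leave the pinion shaft in the tray, and do not disturb the small motor or the caliper.

Things in the scene. Friction and masses are not known exactly. Their poses are not given: they have to be found in the camera images.
- shaft_a: Plain bright-steel round shaft, 12 mm diameter, 80 mm long, about 70 g, ends alike. Stands upright at the start in one of the tray's three nests, its top 88 mm above the bench. Origin at the centre of its lower end, z up along the shaft. Where it stands among the nests varies.
- shaft_b: Plain bright-steel round shaft, 12 mm diameter, 80 mm long, about 70 g, ends alike. Stands upright at the start in one of the tray's three nests, its top 88 mm above the bench. Origin at the centre of its lower end, z up along the shaft. Where it stands among the nests varies.
- shaft_a_mid (a point): Middle of shaft_a, on its axis, 40 mm from either end.
- shaft_b_mid (a point): Middle of shaft_b, on its axis, 40 mm from either end.
- pinion_shaft: Shaft of the same length and thickness, but with a toothed pinion near its top (24 mm across, from 62 to 78 mm above its lower end). Stands in the tray's remaining nest and stays there. Origin at the centre of its lower end, z up.
- tray: White plastic transit tray, fixed to the bench, 80 (x) x 190 (y) x 35 mm high. Origin at the centre of its underside. Three round nests in a row along its y axis at y = -65, 0 and +65 mm, 14 mm wide and 27 mm deep (floor 8 mm above the bench), so a standing shaft sticks out 53 mm above the tray.
- magazine: Aluminium block, fixed to the bench, 100 (x) x 130 (y) x 80 mm high, with two small dark feet at its x ends. Origin at the centre of its underside. A well lies at y = +45 mm and another at y = -45 mm; the lock knob with its retaining plate turns about the block's vertical centre axis between them.
- well0_mouth (a point): Centre of the mouth of the well at the block's y = +45 mm, level with the block's top (80 mm above the bench). Round, 16 mm wide, with a small 2.5 mm chamfer, 70 mm deep: a shaft fully down sticks out 10 mm above the block.
- well1_mouth (a point): Centre of the mouth of the well at the block's y = -45 mm, level with the block's top (80 mm above the bench). Round, 16 mm wide, with a small 2.5 mm chamfer, 70 mm deep: a shaft fully down sticks out 10 mm above the block.
- well0_seat (a point): Point on the axis of the well at y = +45 mm, 50 mm above the bench, 30 mm below the mouth: where the middle of a fully seated shaft lies.
- well1_seat (a point): Point on the axis of the well at y = -45 mm, 50 mm above the bench, 30 mm below the mouth: where the middle of a fully seated shaft lies.
- lock_knob_grip (a point): Where to pinch the lock knob: on its vertical axis, 121 mm above the bench. The knob is a black upright bar 14 mm thick (point x), 42 mm long (point y) and 36 mm high, top 138 mm above the bench, on a low disc 42 mm across whose top is 102 mm above the bench. The point turns with the knob; z up.
- lock_plate (a point): Centre of the steel retaining plate, 97 mm above the bench (its top). Fixed to the knob, under the disc: 24 mm (point x) by 124 mm (point y, along the knob's bar), 4 mm thick. It turns with the knob, passes 3 mm over fully seated shafts and is blocked by a shaft that is not fully down.
- lock_knob (a joint): Knob and plate angle, rad, growing clockwise from above. 0: open detent, plate clear of the wells, its y axis 1.3 rad counterclockwise of the block's. 1.3: locked detent, plate over both wells. Both are end stops. A spring holds it at either: leaving 0 takes about 0.2 N m, falling to nil at 0.65; beyond that it snaps on to 1.3; let go earlier, it springs back.
- motor: Small upright motor can, 28 mm diameter, 40 mm high, loose on the bench; bystander. Origin at the centre of its underside.
- caliper: Steel caliper lying on the bench, 200 mm long along its y, jaws at the +y end; bystander. Origin under the middle of its beam.
Not all that is in view belongs to the job. Several things look just like the magazine: the one meant starts farthest to the robot's right.

How it is judged:
By the outcome, as a careful person would: the job done as asked, in the order asked, and still so for the second after the job is handed in, with the robot touching nothing.
It also fails if it takes over 72 s, if anything falls off the work surface, if the arm or the gripper's body presses on something with over 40 N, if the wrist force passes 120 N, or if a joint passes its speed limit or range.

## Working session

There is one attempt and no reset: what is moved stays moved. The work goes in short steps, Python scripts to look and compute and a tool call to move; the robot and the scene stay as the last step left them, time stands still between calls to the robot, and variables do not carry over. Pictures are saved under pics/ and viewed, at most 10 in all, crops included, and the job is handed in when it is done.

Besides the shell and the picture viewer there is one more tool, called after "Call:" as name(argument=value, ...), one argument or row to a line, values as JSON. arm_command: Moves the arm, as the interface text tells. Its arguments: {"type":"object","properties":{"moves":{"type":"array"},"newtons":{"type":"number"}},"required":["moves"]}

```bash
mkdir -p pics
cat > h.py <<'E'
import numpy as np, cv2
from workcell import *
from scipy.spatial.transform import Rotation as R
def rot(q): return R.from_quat([q[1],q[2],q[3],q[0]])
def K(ci):
    f=192/np.tan(np.radians(ci['fovy'])/2); return f,ci['cx'],ci['cy'],ci['k1']
def ray(ci,uv):
    f,cx,cy,k=K(ci); d=np.array([(uv[0]-cx)/f,(uv[1]-cy)/f]); s=d.copy()
    for _ in range(30): s=d/(1+k*(s@s))
    return rot(ci['orientation']).apply([s[0],s[1],1.]), np.array(ci['eye'])
def proj(ci,p):
    f,cx,cy,k=K(ci); c=rot(ci['orientation']).inv().apply(np.array(p)-ci['eye']); s=c[:2]/c[2]
    s=s*(1+k*(s@s)); return np.array([cx+f*s[0],cy+f*s[1]])
def atz(ci,uv,z):
    d,e=ray(ci,uv); return e+d*(z-e[2])/d[2]
def cloud(ci,depth):
    f,cx,cy,k=K(ci); h,w=depth.shape; u,v=np.meshgrid(np.arange(w),np.arange(h))
    d=np.stack([(u-cx)/f,(v-cy)/f],-1); s=d.copy()
    for _ in range(30): s=d/(1+k*(s**2).sum(-1,keepdims=True))
    c=np.concatenate([s,np.ones((h,w,1))],-1)*depth[...,None]
    return rot(ci['orientation']).apply(c.reshape(-1,3)).reshape(h,w,3)+np.array(ci['eye'])
def tri(c1,u1,c2,u2):
    d1,e1=ray(c1,u1);d2,e2=ray(c2,u2)
    A=np.stack([d1,-d2],1);t=np.linalg.lstsq(A,e2-e1,rcond=None)[0]
    a=e1+d1*t[0];b=e2+d2*t[1];return (a+b)/2,np.linalg.norm(a-b)
E
python3 - <<'E'
from h import *
np.set_printoptions(precision=4,suppress=True)
for n in ("scene","top"):
    im,d=read_camera(n); ci=camera_info(n); print(n,ci)
    np.save(n+'.npy',d); cv2.imwrite(n+'.png',im)
    cv2.imwrite(f'pics/{n}0.png',cv2.resize(im,(768,576)))
    for l in ("shaft_a","pinion_shaft","tray","magazine","lock_knob_grip","lock_plate","motor","caliper"):
        print(l,[(np.round(r['point']),round(r['confidence'],2)) for r in recognise(n,l)])
print(get_state())
E
```

```text
scene {'fovy': 49.13478230420515, 'cx': 260.1370524356278, 'cy': 191.88852574891544, 'k1': -0.028903363802785208, 'eye': array([ 1.1323, -0.045 ,  0.7676]), 'orientation': array([-0.2923,  0.6905,  0.6105, -0.2552])}
shaft_a [(array([151., 242.]), 0.52), (array([181., 244.]), 0.46)]
pinion_shaft [(array([120., 231.]), 0.72), (array([324., 317.]), 0.46)]
tray [(array([155., 253.]), 0.76)]
magazine [(array([334., 214.]), 0.9), (array([412., 208.]), 0.82), (array([346., 148.]), 0.77), (array([424., 280.]), 0.62)]
lock_knob_grip [(array([433., 260.]), 0.96), (array([419., 190.]), 0.83), (array([334., 193.]), 0.62), (array([349., 131.]), 0.53)]
lock_plate [(array([429., 263.]), 0.84), (array([349., 129.]), 0.83), (array([419., 189.]), 0.82)]
motor [(array([120., 231.]), 0.54), (array([251., 302.]), 0.5)]
caliper [(array([322., 315.]), 0.91)]
top {'fovy': 53.89928071806382, 'cx': 247.4750505038244, 'cy': 191.03948974762042, 'k1': -0.08925200963301906, 'eye': array([0.3759, 0.0474, 0.9665]), 'orientation': array([-0.0337,  0.7131, -0.6985,  0.0486])}
shaft_a [(array([317., 166.]), 0.5)]
pin
[... 388 characters left out ...]
 285.]), 0.9), (array([ 88., 181.]), 0.87), (array([116., 100.]), 0.79), (array([177., 187.]), 0.63), (array([208., 102.]), 0.26)]
motor [(array([262., 118.]), 0.67)]
caliper [(array([210., 101.]), 0.88)]
{'clock': 0.9, 'joint_pos': array([-1.4706,  0.3132,  0.0461,  1.3036, -0.    ,  1.4312]), 'qvel': array([ 0.0013,  0.0014,  0.0007,  0.0016, -0.0016, -0.0008]), 'tau': array([  0.0011, -48.0449,  29.8812,   0.0001,  -0.    ,   0.    ]), 'tcp_pos': array([ 0.1366, -0.5586,  0.2313]), 'orientation': array([ 0.0001,  0.9928,  0.1196, -0.    ]), 'wrist_force': array([ 0.6315,  0.8556, -1.1934]), 'ft_torque': array([0.0032, 0.0142, 0.0274]), 'grip_force': 0.0, 'finger_gap': 0.08545740682838926}
```

View pics/scene0.png

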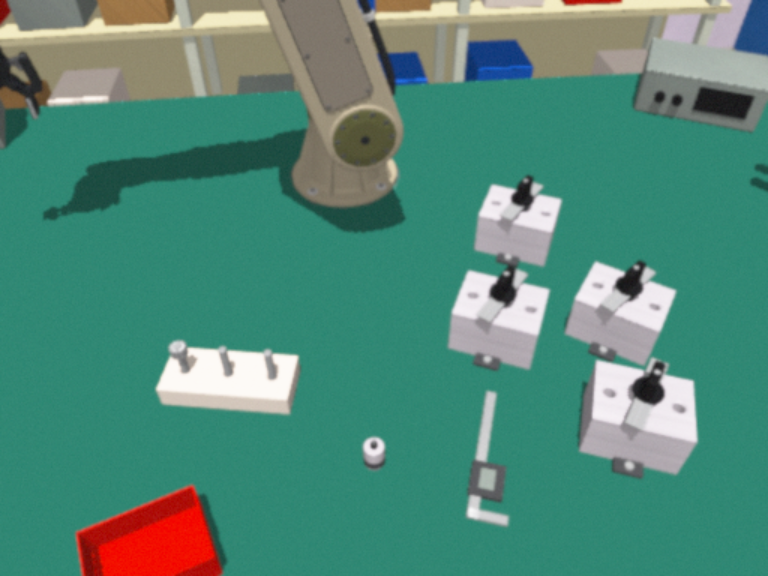

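View pics/top0.png

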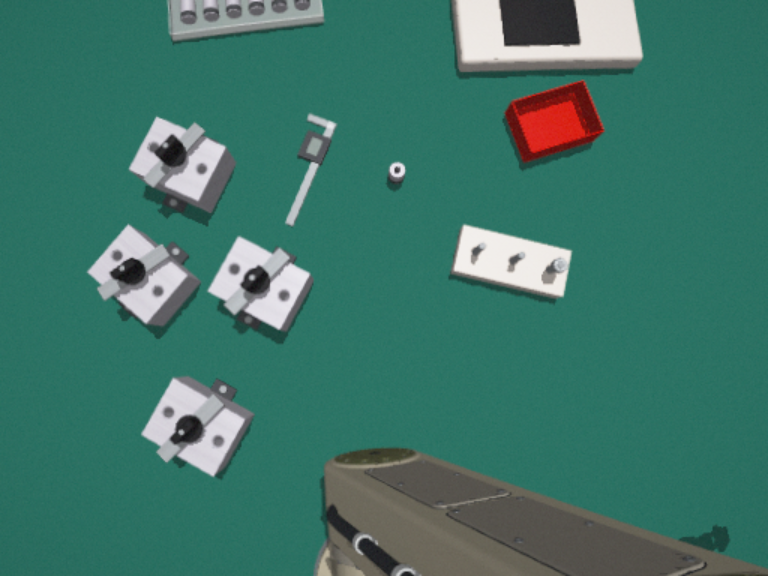

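The scene view shows the tray at (228,380) with pinion left at (180,355) and plain shafts at (225,360) and (270,362), in 768-wide pixels. In the top view the pinion is at (558,267) and the plain shafts at (517,260) and (480,250).
Four look-alike magazines stand on the robot's left, in top view at (258,283), (130,272), (180,160) and (195,425). The top view's right is the robot's right, so the one at (258,283) should be the one meant. I'll check this with measured y values and a crop.

Run:
```python
from h import *
np.set_printoptions(precision=4,suppress=True)
C={n:camera_info(n) for n in("scene","top")}
T=cv2.imread('top.png');S=cv2.imread('scene.png')
print('mag y (knob z.13):',[atz(C['top'],p,.12)[:2] for p in((170,186),(88,181),(116,101),(126,286))])
P={n:cloud(C[n],np.load(n+'.npy')) for n in C}
def blob(n,zlo,zhi,near,r):
    Q=P[n]; m=(Q[...,2]>zlo)&(Q[...,2]<zhi)&(np.hypot(Q[...,0]-near[0],Q[...,1]-near[1])<r)&(np.load(n+'.npy')>0)
    return Q[m]
# magazine top: plane at ~.08
k=atz(C['top'],(170,186),.12)
for n in C:
    b=blob(n,.07,.088,k,.095); r=cv2.minAreaRect((b[:,:2]*1000).astype(np.float32)); print(n,'magtop',len(b),np.median(b[:,2]),r)
    b=blob(n,.125,.15,k,.06); print(n,'knobtop',len(b),b.mean(0),np.percentile(b[:,2],[50,95]),cv2.minAreaRect((b[:,:2]*1000).astype(np.float32)))
t=atz(C['top'],(341,174),.035)
for n in C:
    b=blob(n,.028,.042,t,.13); print(n,'tray',len(b),np.median(b[:,2]),cv2.minAreaRect((b[:,:2]*1000).astype(np.float32)))
    b=blob(n,.06,.1,t,.13); print(n,'shaft pts',len(b)); 
    if len(b)>3:
        y=b[:,1]; 
        lab=np.round((y-y.min())/.02)
        for q in np.unique(lab): print(q,(lab==q).sum(),b[lab==q].mean(0),b[lab==q].max(0))
print('top shafts z.088',[atz(C['top'],np.array(p)*2/3,.088) for p in((482,247),(519,257),(558,265))])
a=cv2.resize(T[140:240,120:230],None,fx=3.6,fy=5 and 3.6,interpolation=cv2.INTER_CUBIC)
b=cv2.resize(T[140:210,290:390],None,fx=3.9,fy=3.9,interpolation=cv2.INTER_CUBIC)
c=np.zeros((370,796,3),np.uint8);c[:a.shape[0],:a.shape[1]]=a;c[:b.shape[0],400:400+b.shape[1]]=b
cv2.imwrite('pics/crop1.png',c)
a=cv2.resize(S[170:250,290:375],None,fx=4.6,fy=4.6,interpolation=cv2.INTER_CUBIC)
b=cv2.resize(S[215:285,100:205],None,fx=3.7,fy=3.7,interpolation=cv2.INTER_CUBIC)
c=np.zeros((370,796,3),np.uint8);c[:a.shape[0],:a.shape[1]]=a[:370];c[:b.shape[0],400:400+b.shape[1]]=b[:,:396]
cv2.imwrite('pics/crop2.png',c)
```

```text
mag y (knob z.13): [array([0.4827, 0.2057]), array([0.4901, 0.3946]), array([0.6806, 0.3426]), array([0.2579, 0.2949])]
scene magtop 1512 0.08126249467306718 ((482.42303466796875, 210.2073516845703), (128.08139038085938, 106.24503326416016), 63.34492111206055)
scene knobtop 128 [0.4886 0.2091 0.1361] [0.138  0.1408] ((485.01531982421875, 210.1764373779297), (14.316133499145508, 43.94878387451172), 47.05271530151367)
top magtop 1675 0.07960936948009134 ((483.02587890625, 207.2985076904297), (130.80245971679688, 98.95393371582031), 64.31534576416016)
top knobtop 132 [0.4815 0.2075 0.1363] [0.1371 0.1396] ((481.68560791015625, 208.3265838623047), (13.610344886779785, 40.57124710083008), 46.44636535644531)
scene tray 2450 0.03610264278384079 ((535.8121337890625, -206.62457275390625), (193.32020568847656, 85.09396362304688), 77.61537170410156)
scene shaft pts 281
0.0 45 [ 0.5255 -0.2761  0.084 ] [ 0.5341 -0.272   0.0912]
1.0 96 [ 0.526  -0.2648  0.0815] [ 0.5361 -0.2576  0.091 ]
3.0 2 [ 0.5346 -0.2119  0.081 ] [ 0.5361 -0.2118  0.0874]
4.0 68 [ 0.5388 -0.2049  0.0784] [ 0.543  -0.1998  0.0925]
7.0 70 [ 0.5524 -0.1415  0.0782] [ 0.5567 -0.1361  0.0913]
top tray 2139 0.03499064640087979 ((534.3909301757812, -209.5718231201172), (192.2374725341797, 81.6427001953125), 77.6912841796875)
top shaft pts 169
0.0 30 [ 0.5212 -0.2785  0.0861] [ 0.5328 -0.2742  0.0903]
1.0 69 [ 0.5204 -0.267   0.0829] [ 0.5331 -0.2589  0.0919]
4.0 37 [ 0.5335 -0.2056  0.0807] [ 0.5396 -0.2012  0.0915]
7.0 33 [ 0.5471 -0.1436  0.0814] [ 0.5529 -0.1392  0.0912]
top shafts z.088 [array([ 0.5459, -0.1448,  0.088 ]), array([ 0.5313, -0.2044,  0.088 ]), array([ 0.5201, -0.2677,  0.088 ])]
```

View pics/crop1.png

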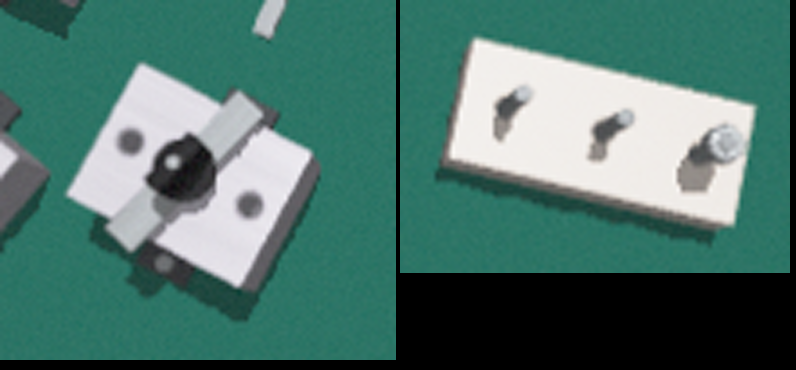

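View pics/crop2.png

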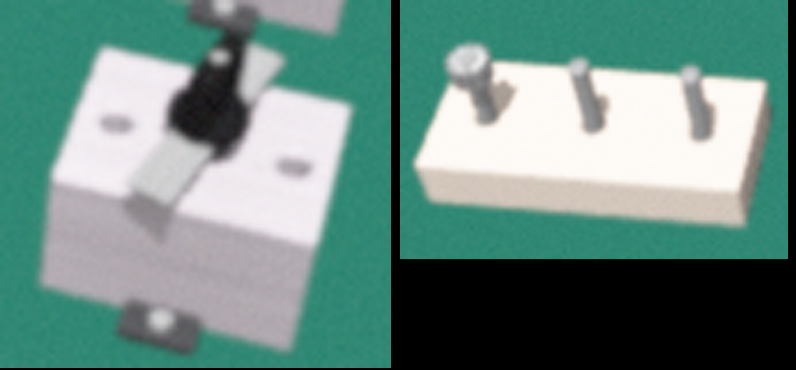

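Crop 1 shows the magazine's free wells at about (156,179) and (189,197) in raw top pixels, the plate crossing between them and the knob open. Its y of 0.207 is the lowest of the four (0.207, 0.295, 0.343, 0.395), so it is the farthest to the robot's right and the one meant. The plain shafts are the middle and +y ones, and the pinion is at the −y end.

Run:
```python
from h import *
np.set_printoptions(precision=4,suppress=True)
ct,cs=camera_info('top'),camera_info('scene')
f=lambda p,o,s,off=0:(np.array([p[0]-off,p[1]])+.5)/s-.5+o
top={'w+y':f((131,142),(120,140),3.6),'w-y':f((250,205),(120,140),3.6),'sA':f((523,93),(290,140),3.9,400),'sB':f((626,117),(290,140),3.9,400)}
sc={'w+y':f((294,167),(290,170),4.6),'w-y':f((117,124),(290,170),4.6),'sA':f((691,74),(100,215),3.7,400),'sB':f((579,66),(100,215),3.7,400)}
for k,z in (('w+y',.08),('w-y',.08),('sA',.088),('sB',.088)):
    print(k,tri(ct,top[k],cs,sc[k]),'atz top',atz(ct,top[k],z)[:2],'scene',atz(cs,sc[k],z)[:2])
for n in('top','scene'):
    read_camera(n)
    for l in('well0_mouth','well1_mouth','shaft_b','shaft_a_mid'):
        print(n,l,[(np.round(r['point'],1),round(r['confidence'],2)) for r in recognise(n,l)])
# tray shafts expected from tray rect
for c,a in(((534.4,-209.6),77.69),((535.8,-206.6),77.6)):
    u=np.array([np.cos(np.radians(a)),np.sin(np.radians(a))]); print('tray nests',[np.array(c)+u*d for d in(65,0)])
```

```text
w+y (array([0.5041, 0.2493, 0.0788]), np.float64(0.0035351450218353534)) atz top [0.5035 0.2472] scene [0.5051 0.2506]
w-y (array([0.464 , 0.1689, 0.0789]), np.float64(0.0033070504408366933)) atz top [0.4636 0.1671] scene [0.4651 0.1702]
sA (array([ 0.5489, -0.1431,  0.0879]), np.float64(0.0026698215880485454)) atz top [ 0.5488 -0.1445] scene [ 0.5493 -0.1418]
sB (array([ 0.5355, -0.2067,  0.0883]), np.float64(0.0028692126092844513)) atz top [ 0.5356 -0.2083] scene [ 0.5357 -0.2053]
top well0_mouth [(array([123.3, 109.4]), 0.8), (array([ 93.8, 185.6]), 0.79), (array([174.5, 188.8]), 0.75), (array([133.2, 280.4]), 0.65), (array([168.6, 186. ]), 0.65), (array([317.8, 163. ]), 0.55)]
top well1_mouth [(array([ 93.7, 186.4]), 0.92), (array([171.9, 190. ]), 0.86), (array([119.6, 109.2]), 0.71), (array([130.4, 283.2]), 0.63)]
top shaft_b [(array([344.8, 173.8]), 0.6), (array([318. , 168.4]), 0.58)]
top shaft_a_mid [(array([341.4, 174.1]), 0.44)]
scene well0_mouth [(array([345.4, 147.6]), 0.92), (array([424. , 280.1]), 0.82), (array([331.9, 212.9]), 0.72), (array([414.8, 207.7]), 0.63), (array([321.9, 319.8]), 0.47)]
scene well1_mouth [(array([331.2, 212.8]), 0.95), (array([412.1, 208.4]), 0.91), (array([343.7, 145. ]), 0.75), (array([421.8, 282.5]), 0.74)]
scene shaft_b []
scene shaft_a_mid []
tray nests [array([ 548.2581, -146.0945]), array([ 534.4, -209.6])]
tray nests [array([ 549.7578, -143.1163]), array([ 535.8, -206.6])]
```

Call:
arm_command(
  moves=[1,0,0,0,0,0,-0.18,1,0,0,0,0,0,-0.18,1,0,0,0,0,0,-0.18,1,0,0,0,0,0,-0.18,1,0,0,0,0,0,-0.155,1,0,0,0,0,0,0],
  newtons=40,
)

```text
clock: 2.15
tcp_pos: [0.1366, -0.5586, 0.2314]
orientation: [0.0, 0.849, 0.528, -0.0]
wrist_force: [-0.9, -0.0, 0.3]
finger_gap: 0.0852
grip_force: 0.0
```

Call:
arm_command(
  moves=[1,55.5,18.6,0,0,0,0,1,55.5,18.6,0,0,0,0,1,55.5,18.6,0,0,0,0,1,55.5,18.6,0,0,0,0,1,55.5,18.6,0,0,0,0,1,55.5,18.6,0,0,0,0,1,55.5,18.6,0,0,0,0,1,55.5,18.6,0,0,0,0],
)

```text
clock: 3.15
tcp_pos: [0.4669, -0.224, 0.2316]
orientation: [0.0, 0.85, 0.528, 0.0]
wrist_force: [0.1, -0.9, -0.4]
finger_gap: 0.0855
grip_force: 0.0
```

Call:
arm_command(
  moves=[1,55.5,18.6,0,0,0,0,1,55.5,18.6,0,0,0,0,1,0,0,40,0,0,0,1,0,0,40,0,0,0,1,0,0,20,0,0,0,1,0,0,0,0,0,0],
)

```text
clock: 3.9
tcp_pos: [0.5466, -0.1415, 0.1295]
orientation: [-0.002, 0.849, 0.528, -0.001]
wrist_force: [0.2, -0.2, 0.1]
finger_gap: 0.0857
grip_force: 0.0
```

Call:
arm_command(
  moves=[1,0,0,25,0,0,0,1,0,0,25,0,0,0,1,0,0,25,0,0,0,1,0,0,0,0,0,0,1,0,0,0,0,0,0],
)

```text
clock: 4.53
tcp_pos: [0.549, -0.1427, 0.0579]
orientation: [0.001, 0.849, 0.529, 0.001]
wrist_force: [0.3, 0.2, 0.3]
finger_gap: 0.0856
grip_force: 0.0
```

Run:
```python
from h import *
print(get_state()['tcp_pos'],get_state()['wrist_force'])
T,_=read_camera('top');S,_=read_camera('scene')
p=proj(camera_info('top'),(.549,-.143,.088)).astype(int);q=proj(camera_info('scene'),(.549,-.143,.088)).astype(int)
c=np.hstack([cv2.resize(I[a[1]-40:a[1]+40,a[0]-40:a[0]+40],(400,400),interpolation=cv2.INTER_CUBIC) for I,a in((T,p),(S,q))])
cv2.imwrite('pics/g1.png',c)
```

```text
[ 0.54900992 -0.14274077  0.05793257] [0.28928383 0.1870514  0.2583267 ]
```

View pics/g1.png

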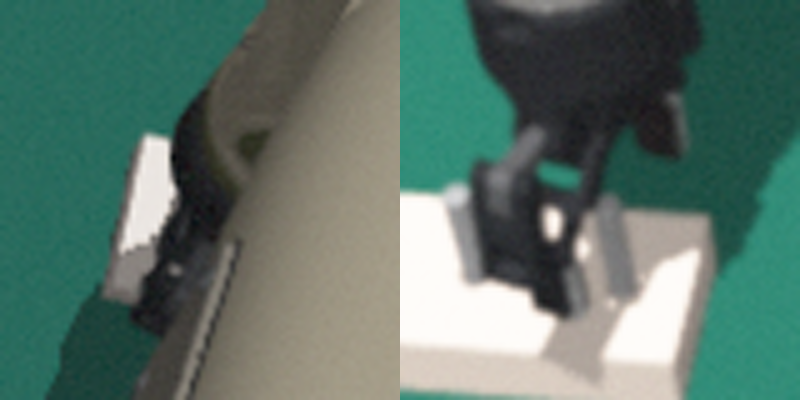

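The left panel (top) is blocked by the arm. In the right panel (scene) the shaft at (615,250) lies between the near finger tip (560,300) and the far one (675,140), so the grasp is centred.

Call:
arm_command(
  moves=[0,0,0,3,0,0,0,-0.5,0,0,0,0,0,0,-1,0,0,0,0,0,0,-1,0,0,0,0,0,0,-1,0,0,0,0,0,0,-1,0,0,0,0,0,0,-1,0,0,0,0,0,0,-1,0,0,0,0,0,0],
  newtons=40,
)

```text
clock: 5.62
tcp_pos: [0.5484, -0.1425, 0.0534]
orientation: [0.0, 0.849, 0.529, 0.0]
wrist_force: [2.3, -1.9, -1.1]
finger_gap: 0.0097
grip_force: 39.0
```

Call:
arm_command(
  moves=[-1,0,0,-20,0,0,0,-1,0,0,-40,0,0,0,-1,0,0,-50,0,0,0,-1,0,0,-40,0,0,0,-1,0,0,0,0,0,0,-1,0,0,0,0,0,0],
)

```text
clock: 6.38
tcp_pos: [0.5471, -0.1418, 0.2024]
orientation: [-0.001, 0.849, 0.529, -0.001]
wrist_force: [0.3, -0.4, -0.2]
finger_gap: 0.0099
grip_force: 39.6
```

Run:
```python
from h import *
s=get_state();t=s['tcp_pos'];print(t,s['grip_force'],s['finger_gap'])
S,d=read_camera('scene');ci=camera_info('scene')
q=proj(ci,t).astype(int);print(q)
x0,y0=q[0]-50,q[1]-40
cv2.imwrite('pics/g2.png',cv2.resize(S[y0:y0+100,x0:x0+100],(600,600),interpolation=cv2.INTER_CUBIC))
Q=cloud(ci,d);m=(abs(Q[...,0]-t[0])<.03)&(abs(Q[...,1]-t[1])<.03)&(Q[...,2]<t[2]-.005)&(Q[...,2]>.1)
b=Q[m];print(len(b),b.mean(0),b.min(0),b.max(0))
for lo in np.arange(b[:,2].min(),b[:,2].max(),.01):
    k=b[(b[:,2]>=lo)&(b[:,2]<lo+.01)];print(lo,len(k),np.median(k,0))
print('proj TCP axis',[proj(ci,t-[0,0,h]) for h in(0,.02,.045)],x0,y0)
```

```text
[ 0.54710249 -0.1418195   0.20235056] 39.63730216026306 0.009866979840034828
[170 195]
82 [ 0.5506748  -0.14011691  0.1780571 ] [ 0.54399619 -0.14661194  0.15994549] [ 0.5542623  -0.13486482  0.19588749]
0.1599454887307633 22 [ 0.55127596 -0.13955749  0.16437843]
0.16994548873076332 24 [ 0.55056952 -0.14034858  0.17481457]
0.17994548873076333 25 [ 0.55080362 -0.1394843   0.18636434]
0.18994548873076333 11 [ 0.55103555 -0.14023444  0.19423744]
proj TCP axis [array([170.36387961, 195.22474396]), array([171.85469415, 202.52784477]), array([173.65002723, 211.31196939])] 120 155
```

View pics/g2.png

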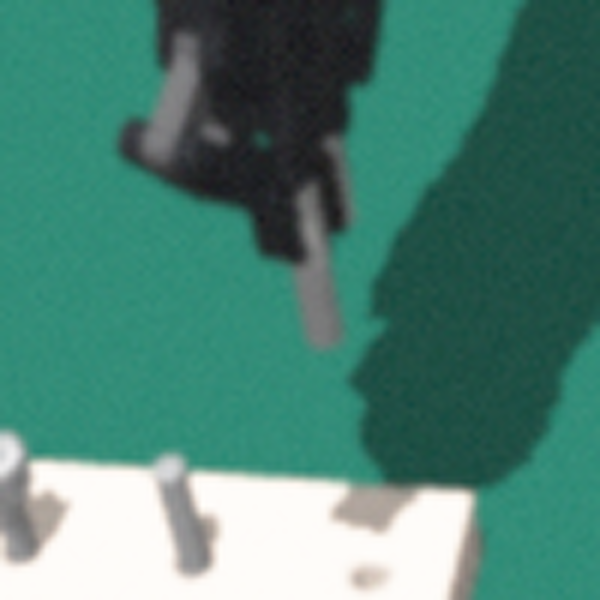

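The shaft is held upright, with its lower end at crop (325,345), within 1–2 px of the predicted spot. Next I carry it over the +y well.

Call:
arm_command(
  moves=[-1,47.4,-30.5,0,0,0,0,-1,47.4,-30.5,0,0,0,0,-1,47.4,-30.5,0,0,0,0,-1,47.4,-30.5,0,0,0,0,-1,47.4,-30.5,0,0,0,0,-1,47.4,-30.5,0,0,0,0,-1,47.4,-30.5,0,0,0,0,-1,0,0,0,0,0,0],
)

```text
clock: 7.42
tcp_pos: [0.5002, 0.2529, 0.2011]
orientation: [-0.001, 0.847, 0.531, -0.002]
wrist_force: [-0.3, -0.3, -1.4]
finger_gap: 0.0097
grip_force: 39.5
```

Call:
arm_command(
  moves=[-1,0,0,30,0,0,0,-1,0,0,30,0,0,0,-1,0,0,0,0,0,0,-1,0,0,0,0,0,0],
)

```text
clock: 7.92
tcp_pos: [0.5025, 0.249, 0.1435]
orientation: [0.0, 0.849, 0.529, -0.0]
wrist_force: [0.8, 0.1, -0.1]
finger_gap: 0.0099
grip_force: 39.5
```

Run:
```python
from h import *
s=get_state();t=s['tcp_pos'];print(t,s['grip_force'],s['orientation'])
c=[]
for n in('scene','top'):
    S,d=read_camera(n);ci=camera_info(n)
    q=proj(ci,[.504,.249,.08]).astype(int);x0,y0=q[0]-35,q[1]-45
    print(n,x0,y0,'well',proj(ci,[.5041,.2493,.08]),'bottom',proj(ci,t-[0,0,.045]),'tcp',proj(ci,t))
    c.append(cv2.resize(S[y0:y0+80,x0:x0+70],(350,400),interpolation=cv2.INTER_CUBIC))
cv2.imwrite('pics/g3.png',np.hstack(c))
```

```text
[0.5025231  0.2489838  0.14350448] 39.54089641571045 [ 5.09222545e-05  8.48887598e-01  5.28573305e-01 -3.23168793e-04]
scene 317 160 well [352.8307884  205.64219159] bottom [353.80587641 199.44359155] tcp [357.12618756 184.87201022]
top 120 133 well [155.16868118 178.83036177] bottom [153.52584274 178.32760547] tcp [148.97135899 175.28688915]
```

View pics/g3.png

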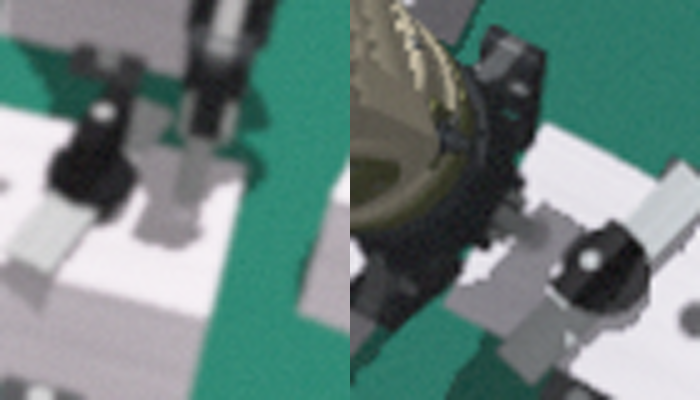

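Scene panel: the shaft's lower end is at (185,200), just above the shaded well mouth at about (180,225). Top panel: its end is at about (530,235), over the well. Next is a small correction and a slow descent.

Call:
arm_command(
  moves=[-1,1,1.3,0,0,0,0,-1,0,0,6,0,0,0,-1,0,0,6,0,0,0,-1,0,0,4,0,0,0,-1,0,0,4,0,0,0,-1,0,0,4,0,0,0,-1,0,0,0,0,0,0],
)

```text
clock: 8.9
tcp_pos: [0.5037, 0.2499, 0.1188]
orientation: [-0.0, 0.849, 0.529, -0.0]
wrist_force: [0.1, 0.2, -0.7]
finger_gap: 0.0096
grip_force: 39.5
```

Call:
arm_command(
  moves=[-1,0,0,5,0,0,0,-1,0,0,6,0,0,0,-1,0,0,6,0,0,0,-1,0,0,6,0,0,0,-1,0,0,5,0,0,0,-1,0,0,2,0,0,0,-1,0,0,0,0,0,0],
)

```text
clock: 9.78
tcp_pos: [0.5039, 0.25, 0.0891]
orientation: [0.0, 0.849, 0.529, -0.0]
wrist_force: [0.9, -0.4, -0.4]
finger_gap: 0.0096
grip_force: 39.5
```

Call:
arm_command(
  moves=[-0.2,0,0,0,0,0,0,-0.2,0,0,0,0,0,0,-0.2,0,0,0,0,0,0,-0.2,0,0,0,0,0,0,-0.2,0,0,-10,0,0,0,-0.2,0,0,-40,0,0,0,-0.2,0,0,-50,0,0,0,-0.2,0,0,0,0,0,0],
)

```text
clock: 10.78
tcp_pos: [0.5068, 0.251, 0.1946]
orientation: [0.001, 0.849, 0.529, 0.004]
wrist_force: [0.1, -0.7, -0.3]
finger_gap: 0.0344
grip_force: 0.0
```

Call:
arm_command(
  moves=[0.2,-49.5,28.8,0,0,0,0,0.2,-49.5,28.8,0,0,0,0,0.2,-49.5,28.8,0,0,0,0,0.2,-49.5,28.8,0,0,0,0,0.2,-49.5,28.8,0,0,0,0,0.2,-49.5,28.8,0,0,0,0,0.2,-49.5,28.8,0,0,0,0,0.2,-49.5,28.8,0,0,0,0],
)

```text
clock: 11.78
tcp_pos: [0.5361, -0.2087, 0.189]
orientation: [-0.0, 0.849, 0.529, -0.0]
wrist_force: [1.5, -0.7, 0.0]
finger_gap: 0.0511
grip_force: 0.0
```

Call:
arm_command(
  moves=[0.2,0,0,0,0,0,0,0.2,0,0,40,0,0,0,0.2,0,0,30,0,0,0,0.2,0,0,10,0,0,0,0.2,0,0,0,0,0,0],
)

```text
clock: 12.4
tcp_pos: [0.5361, -0.206, 0.109]
orientation: [-0.001, 0.848, 0.529, -0.0]
wrist_force: [0.2, 0.6, 0.6]
finger_gap: 0.0513
grip_force: 0.0
```

Run:
```python
from h import *
s=get_state();t=s['tcp_pos'];print(t)
n='scene'
S,d=read_camera(n);ci=camera_info(n);cv2.imwrite('s2.png',S)
Q=cloud(ci,d)
w=np.array([.5041,.2493]);m=(np.hypot(Q[...,0]-w[0],Q[...,1]-w[1])<.012)&(Q[...,2]>.05)
print('well z pct',np.percentile(Q[m][:,2],[5,25,50,75,95,100]))
q=proj(ci,[.484,.209,.08]).astype(int);a=S[q[1]-40:q[1]+40,q[0]-40:q[0]+40]
q=proj(ci,[.5355,-.2067,.1]).astype(int);b=S[q[1]-40:q[1]+40,q[0]-40:q[0]+40]
cv2.imwrite('pics/g4.png',np.hstack([cv2.resize(i,(400,400),interpolation=cv2.INTER_CUBIC) for i in(a,b)]))
```

```text
[ 0.53611451 -0.2060121   0.10904892]
well z pct [0.0753355  0.07967202 0.08201254 0.0874438  0.09143914 0.09290572]
```

View pics/g4.png

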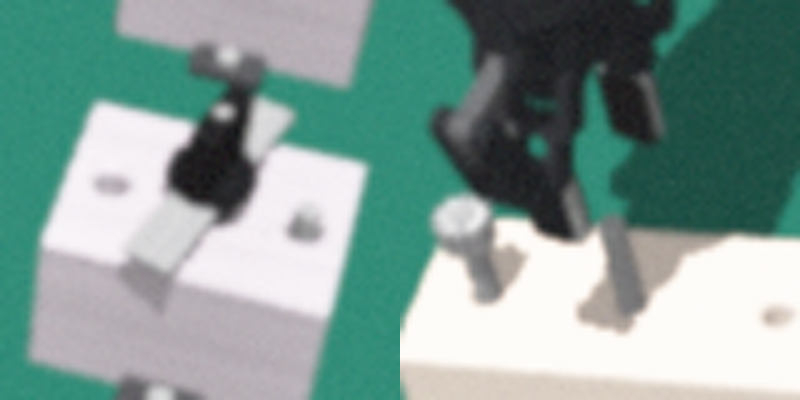

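Left panel: shaft A is in the +y well at (307,220), with its top at about 0.091 m, so it is seated. Right panel: shaft B at (620,260) lies between the open fingers, and the pinion at (460,215) is clear of them.

Call:
arm_command(
  moves=[0.2,0,0,20,0,0,0,0.2,0,0,20,0,0,0,0.2,0,0,14,0,0,0,0.2,0,0,0,0,0,0,-1,0,0,0,0,0,0,-1,0,0,0,0,0,0,-1,0,0,0,0,0,0,-1,0,0,0,0,0,0],
)

```text
clock: 13.45
tcp_pos: [0.5371, -0.2073, 0.0562]
orientation: [0.001, 0.849, 0.529, 0.0]
wrist_force: [0.0, 0.3, 6.2]
finger_gap: 0.0094
grip_force: 39.0
```

Call:
arm_command(
  moves=[-1,0,0,0,0,0,0,-1,0,0,0,0,0,0,-1,0,0,0,0,0,0],
)

```text
clock: 13.82
tcp_pos: [0.537, -0.2073, 0.0562]
orientation: [0.001, 0.849, 0.529, 0.0]
wrist_force: [-1.0, -0.8, 5.6]
finger_gap: 0.0097
grip_force: 39.0
```

Call:
arm_command(
  moves=[-1,0,0,-20,0,0,0,-1,0,0,-40,0,0,0,-1,0,0,-50,0,0,0,-1,0,0,-35,0,0,0,-1,0,0,0,0,0,0],
)

```text
clock: 14.45
tcp_pos: [0.5381, -0.2079, 0.2034]
orientation: [0.003, 0.849, 0.529, 0.001]
wrist_force: [-0.2, 0.0, -1.6]
finger_gap: 0.0096
grip_force: 39.3
```

Call:
arm_command(
  moves=[-1,43.7,-33.2,0,0,0,0,-1,43.7,-33.2,0,0,0,0,-1,43.7,-33.2,0,0,0,0,-1,43.7,-33.2,0,0,0,0,-1,43.7,-33.2,0,0,0,0,-1,43.7,-33.2,0,0,0,0,-1,43.7,-33.2,0,0,0,0,-1,0,0,0,0,0,0],
)

```text
clock: 15.45
tcp_pos: [0.4604, 0.173, 0.1986]
orientation: [-0.001, 0.847, 0.532, -0.001]
wrist_force: [0.7, -2.2, -1.2]
finger_gap: 0.0098
grip_force: 39.3
```

Call:
arm_command(
  moves=[-1,0,0,30,0,0,0,-1,0,0,25,0,0,0,-1,0,0,0,0,0,0,-1,0,0,0,0,0,0,-1,0,0,0,0,0,0],
)

```text
clock: 16.08
tcp_pos: [0.4634, 0.1698, 0.1462]
orientation: [0.0, 0.849, 0.529, 0.001]
wrist_force: [-0.2, -1.3, -0.3]
finger_gap: 0.0097
grip_force: 39.3
```

Run:
```python
from h import *
s=get_state();t=s['tcp_pos'];print(t,s['grip_force'],s['orientation'])
c=[]
for n in('scene','top'):
    S,d=read_camera(n);ci=camera_info(n)
    q=proj(ci,[.464,.169,.08]).astype(int);x0,y0=q[0]-35,q[1]-45
    print(n,x0,y0,'well',(proj(ci,[.464,.1689,.08])-[x0,y0])*5,'bottom',(proj(ci,t-[0,0,.048])-[x0,y0])*5)
    c.append(cv2.resize(S[y0:y0+80,x0:x0+70],(350,400),interpolation=cv2.INTER_CUBIC))
cv2.imwrite('pics/g5.png',np.hstack(c))
```

```text
[0.46341518 0.16979355 0.14624491] 39.329988956451416 [3.93101674e-04 8.48791198e-01 5.28727434e-01 8.05127951e-04]
scene 279 151 well [176.9686635 226.3658893] bottom [182.37349046 197.12621274]
top 153 151 well [176.55021764 226.94068374] bottom [169.31385401 224.13511089]
```

View pics/g5.png

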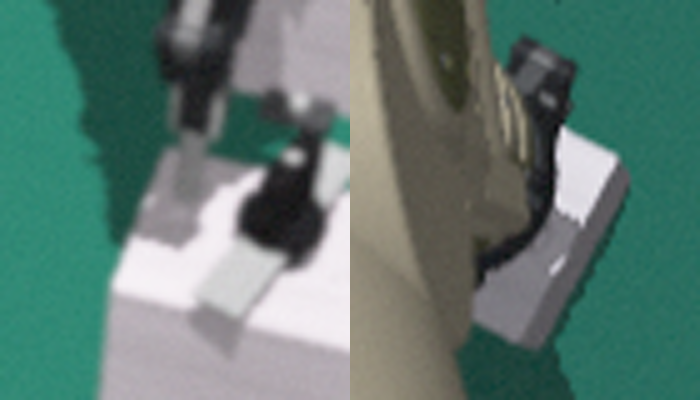

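Scene panel: shaft B's lower end is at (187,200), above the shaded well at about (178,222). The top view is blocked by the arm. Now I descend.

Call:
arm_command(
  moves=[-1,0,0.6,6,0,0,0,-1,0,0,6,0,0,0,-1,0,0,4,0,0,0,-1,0,0,4,0,0,0,-1,0,0,4,0,0,0,-1,0,0,0,0,0,0],
)

```text
clock: 16.92
tcp_pos: [0.4628, 0.1697, 0.1209]
orientation: [-0.0, 0.849, 0.529, -0.0]
wrist_force: [0.4, 0.0, -1.5]
finger_gap: 0.0096
grip_force: 39.3
```

Call:
arm_command(
  moves=[-1,0,0,5,0,0,0,-1,0,0,6,0,0,0,-1,0,0,6,0,0,0,-1,0,0,6,0,0,0,-1,0,0,6,0,0,0,-1,0,0,2,0,0,0,-1,0,0,0,0,0,0],
)

```text
clock: 17.8
tcp_pos: [0.463, 0.1697, 0.0901]
orientation: [-0.0, 0.849, 0.529, -0.0]
wrist_force: [0.6, -0.7, -0.5]
finger_gap: 0.0097
grip_force: 39.3
```

Call:
arm_command(
  moves=[-0.2,0,0,0,0,0,0,-0.2,0,0,0,0,0,0,-0.2,0,0,0,0,0,0,-0.2,0,0,0,0,0,0,-0.2,0,0,-10,0,0,0,-0.2,0,0,-40,0,0,0,-0.2,0,0,-50,0,0,0,-0.2,0,0,0,0,0,0],
)

```text
clock: 18.8
tcp_pos: [0.466, 0.1703, 0.1951]
orientation: [0.002, 0.849, 0.529, 0.004]
wrist_force: [-0.0, 0.6, -0.1]
finger_gap: 0.0344
grip_force: 0.0
```

Call:
arm_command(
  moves=[0.2,15,0,0,0,0,-0.1625,0.2,0,0,0,0,0,-0.1625,0.2,0,0,0,0,0,-0.1625,0.2,0,0,0,0,0,-0.1625,0.2,0,0,0,0,0,-0.1625,0.2,0,0,0,0,0,-0.1625,0.2,0,0,0,0,0,-0.1625,0.2,0,0,0,0,0,-0.1625],
)

```text
clock: 19.8
tcp_pos: [0.4693, 0.1831, 0.1898]
orientation: [-0.0, 0.353, 0.936, -0.0]
wrist_force: [-0.1, 0.2, 0.2]
finger_gap: 0.0512
grip_force: 0.0
```

Run:
```python
from h import *
s=get_state();t=s['tcp_pos'];o=s['orientation'];print(t,o,s['joint_pos'])
yaw=2*np.arctan2(o[2],o[1]);print('yaw',yaw)
S,d=read_camera('scene');ci=camera_info('scene');Q=cloud(ci,d)
for w in((.5039,.2498),(.4635,.1695)):
    w=np.array(w)+[0,.0015]
    m=(np.hypot(Q[...,0]-w[0],Q[...,1]-w[1])<.010)&(Q[...,2]>.05)&(Q[...,2]<.15);b=Q[m]
    print(len(b),np.percentile(b[:,2],[5,50,75,90,97,100]), 'top pts',b[b[:,2]>.0865].mean(0))
D=np.array([.4838,.2095])-t[:2];x=np.array([np.cos(yaw),np.sin(yaw)]);y=np.array([np.sin(yaw),-np.cos(yaw)])
print('dx,dy mm',D@x*1000,D@y*1000)
```

```text
[0.46927265 0.18314373 0.18982556] [-3.53870475e-04  3.52942913e-01  9.35644755e-01 -2.59929780e-04] [ 2.12637636e-01  1.93692717e-01 -2.14397237e-01  1.16358294e+00
 -5.28124120e-05  9.34066885e-01]
yaw 2.420163427656096
57 [0.07508544 0.08240946 0.0881964  0.09067624 0.09237302 0.09340747] top pts [0.50251837 0.25109908 0.08986608]
49 [0.07497695 0.08463452 0.09076472 0.09144998 0.09244116 0.09292481] top pts [0.46427651 0.17124954 0.09064784]
dx,dy mm 6.499174879725336 29.384646351031982
```

Call:
arm_command(
  moves=[0.2,6.5,29.4,0,0,0,0,0.2,0,0,0,0,0,0,0.2,0,0,30,0,0,0,0.2,0,0,20,0,0,0,0.2,0,0,15,0,0,0,0.2,0,0,0,0,0,0],
)

```text
clock: 20.6
tcp_pos: [0.4832, 0.2089, 0.1241]
orientation: [-0.001, 0.356, 0.935, -0.001]
wrist_force: [0.5, 0.0, 1.0]
finger_gap: 0.0512
grip_force: 0.0
```

Call:
arm_command(
  moves=[0.2,0,0,8,0,0,0,0.2,0,0,8,0,0,0,0.2,0,0,0,0,0,0,-1,0,0,0,0,0,0,-1,0,0,0,0,0,0,-1,0,0,0,0,0,0,-1,0,0,0,0,0,0,-1,0,0,0,0,0,0],
  newtons=40,
)

```text
clock: 21.6
tcp_pos: [0.4838, 0.2087, 0.1097]
orientation: [-0.0, 0.356, 0.935, -0.001]
wrist_force: [-2.8, -3.0, 5.3]
finger_gap: 0.0136
grip_force: 40.2
```

Call:
arm_command(
  moves=[-1,0,0,0,0,0,0.08,-1,0,0,0,0,0,0.14,-1,0,0,0,0,0,0.16,-1,0,0,0,0,0,0.16,-1,0,0,0,0,0,0.16,-1,0,0,0,0,0,0.16,-1,0,0,0,0,0,0.16,-1,0,0,0,0,0,0.16],
  newtons=50,
)

```text
clock: 22.6
tcp_pos: [0.4838, 0.2087, 0.1097]
orientation: [0.001, 0.817, 0.577, -0.001]
wrist_force: [-3.9, -4.0, 4.8]
finger_gap: 0.0132
grip_force: 50.5
```

Call:
arm_command(
  moves=[-1,0,0,0,0,0,0.09,-1,0,0,0,0,0,0.03,-1,0,0,0,0,0,0,-1,0,0,0,0,0,0],
)

```text
clock: 23.1
tcp_pos: [0.4839, 0.2086, 0.1097]
orientation: [0.001, 0.849, 0.529, -0.001]
wrist_force: [-3.6, -4.0, 5.3]
finger_gap: 0.0133
grip_force: 50.5
```

Turned fully, so I release, lift and move aside to look.

Call:
arm_command(
  moves=[-0.2,0,0,0,0,0,0,0,0,0,0,0,0,0,0.2,0,0,0,0,0,0,0.2,0,0,-20,0,0,0,0.2,0,0,-50,0,0,0,0.2,0,0,-50,0,0,0,0.2,-50,20,0,0,0,0,0.2,-50,20,0,0,0,0],
)

```text
clock: 24.1
tcp_pos: [0.4768, 0.1016, 0.2302]
orientation: [0.001, 0.848, 0.53, 0.001]
wrist_force: [-0.3, -1.4, -0.3]
finger_gap: 0.0512
grip_force: 0.0
```

Call:
arm_command(
  moves=[0.2,-50,20,0,0,0,0,0.2,-50,20,0,0,0,0,0.2,-50,20,0,0,0,0,0.2,-40,0,0,0,0,0,0.2,0,0,0,0,0,0,0.2,0,0,0,0,0,0],
)

```text
clock: 24.85
tcp_pos: [0.4466, -0.0947, 0.2293]
orientation: [-0.0, 0.849, 0.529, 0.0]
wrist_force: [0.6, -0.1, -0.6]
finger_gap: 0.0513
grip_force: 0.0
```

Run:
```python
from h import *
c=[]
for n,z in(('scene',4.5),('top',4.5)):
    S,d=read_camera(n);ci=camera_info(n)
    q=proj(ci,[.484,.209,.08]).astype(int);c.append(cv2.resize(S[q[1]-42:q[1]+42,q[0]-42:q[0]+42],(390,390),interpolation=cv2.INTER_CUBIC))
    Q=cloud(ci,d);m=(Q[...,2]>.09)&(Q[...,2]<.1)&(np.hypot(Q[...,0]-.484,Q[...,1]-.209)<.08);print(n,cv2.minAreaRect((Q[m][:,:2]*1000).astype(np.float32)))
    for l in('motor','caliper','pinion_shaft'): print(l,[np.round(r['point']) for r in recognise(n,l)])
cv2.imwrite('pics/g6.png',np.hstack(c)); print(get_state()['wrist_force'],get_state()['clock'])
```

```text
scene ((485.45428466796875, 208.58250427246094), (121.89199829101562, 32.250823974609375), 63.32035446166992)
motor [array([248., 304.])]
caliper [array([322., 319.])]
pinion_shaft [array([121., 231.])]
top ((481.6493835449219, 207.9571533203125), (123.51927947998047, 34.78651809692383), 60.563743591308594)
motor []
caliper [array([208., 100.])]
pinion_shaft []
[ 0.57724678 -0.41201705 -0.05307368] 25.25
```

View pics/g6.png

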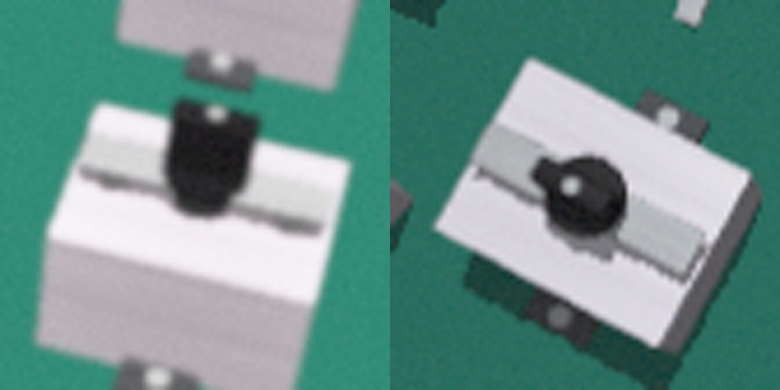

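Both panels show the plate lying along the block's long axis over both wells (scene (90,160) to (320,215), angle about 63° like the block), still held after release. The motor, caliper and pinion shaft are where they were.

```bash
python3 -c "from workcell import hand_in; print(hand_in())"
```

```text
the job is handed in; nothing more can be done
None
```

Both plain shafts are seated in the right-most magazine with its knob locked over them, the pinion shaft, motor and caliper look undisturbed, and the job was handed in at about 25 s; no verdict came back.

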